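# Start a leak test on a bottle cap

## Robot

A 7-joint arm with a two-finger parallel gripper is mounted at the origin on a cart in front of the work surface, level with it; the furniture and walls round the work are solid. World frame = base frame: x ahead of the robot, y to its left, z up, the work surface at z = 0. Lengths are in m, angles in rad, forces in N, time in s.
With the tool pointing down it reaches from about 0.4 to 0.85 m from the base axis. Payload 4.5 kg.
Tool frame: the origin (TCP) lies between the finger pads; the fingertips stand 11 mm ahead of it and the grasp point (between the pads) lies 8 mm behind it (r.tip_reach is the distance from the TCP to the fingertips, in m); x points along the fingers, y is the direction in which the jaws open and shut, and the axes are right-handed (so a half turn about x gives the same grasp; the last joint's range is limited). The gripper opens to 88 mm and grips with 3 to 60 N. Pads are 18 mm wide; open, the fingers measure 123 mm over their backs; the gripper's body (75 mm by 187 mm) begins 45 mm behind the grasp point.
Start: joints at [-1.26, 0.689, -0.195, 1.565, 0.157, 0.902, -0.215], TCP at [0.171, 0.601, 0.25] pointing down, gripper open.
Joint ranges: [-3.01, 3.01], [-0.46, 2.08], [-1.47, 1.51], [0.13, 2.56], [-1, 4.14], [0.04, 2.09], [-2.66, 2.66]. Speed limits (rad/s): [2.57, 2.57, 3.14, 3.14, 3.14, 3.14, 3.14].

## Interface

Orientations are given as a unit quaternion [x, y, z, w].
In Python, from plant import r gives the robot as it stands.
- The arm moves only by the tool drive_tool, never from a script. Its argument "deltas" is a list of rows, each a list of 3 entries, a list of its own where there are three numbers: the turn, a rotation vector about the tool's x, y, z in degrees, then the shift along the tool's x, y, z in cm, then the finger opening in cm, from 0 to 8.81. A call has 1 to 12 rows; each row shifts and turns the commanded pose from where the row before left it, along the tool's axes as they then stand; what a row does not reach is not made up. A row lasts 1/12 s, in which the tool goes at most 41.7 mm and 7.16 degrees, less where a joint would pass 70% of its speed; a pose out of reach is approached as far as the arm can. A call is refused whole if a number of a shift passes 4.17 or a number of a turn 7.16, either way. A call with a gripper value outside its range is refused whole. The fingers move at their own pace and stop on an object; "force" is the grip in N (left out, the last holds). Time passes only in rows, so rows that do not move let the fingers close. It gives the time, the measured TCP pose, the force and the opening at its end, in the units of the state.
- r.get_state(): the state, without advancing time (a new reading comes with each control period).
- r.snapshot(name): name is "scene" or "side" or "wrist"; returns a dict with "color" (420x560x3 uint8, red, green, blue), "fov_y" (degrees; the focal length in pixels is half the picture's height over the tangent of half this angle, whatever the lens; pixels are square), "cx", "cy" (the principal point, pixels), "k1" (the pictures are not rectified: a ray, as slopes to the right and down, at radius r is drawn at 1 + k1 r^2 times it, then the intrinsics apply), "extrinsics" (4x4, takes a point from world to camera coordinates); the wrist camera has in their place "tool_from_camera" (4x4, takes a point from camera to tool coordinates, whose origin is the TCP and whose axes are the tool frame's). Camera axes: x right, y up, looking along -z (the intrinsics and any distortion apply to the point x, -y, -z); pixel columns grow to the right and rows downward; lengths in m; the calibration is good to about 2 mm. A picture is of the moment at which its call begins: read the wrist's pose just before it. There is no depth.
- r.finish_job(): hands the job in, once; it reports no verdict.
The state is a dict: "clock": time; "q": joint angles; "qd": joint speeds; "joint_torque": joint torques, N m; "tool_pos": TCP position; "eef_rot": TCP orientation; "contact_force": force on the tool from outside, world axes, zero at the start; "moment": the same for the moment, N m; "opening": opening from 0.0 (shut) to 1.0 (fully open).
Only numpy, scipy, OpenCV 4.12 (cv2) and the standard library are available. Lean on these libraries where they do the work, as an engineer would, in place of code of your own. Each camera call takes 0.05 s, during which the arm holds its last target. There are 200 camera calls.

## Task

Start the leak test on the red cap, using only the fingertips: push the tester's nest slide with the cap all the way in under the test head, then push the clear guard fully down, then press the green start button all the way in and let it come back. Pick nothing up, keep the cap seated in its nest, do not press start before the slide is in and the guard is down, and leave the things standing around the tester as they are.

Things in the scene. Friction and masses are not known exactly. Their poses are not given: they have to be found in the camera images.
- leak_tester: Grey bench leak tester, fixed; origin on the bench, x axis from its front (robot side) to its back, y left, z up. In mm in its frame: housing x -185..95, y -110..110, deck 50 high; slide along x at y 35; chamber with blue roof x 0..94, y -33..103, 161 high, air cylinder on it 201 high (x 16..64); right of it an air unit with gauge, x -17..86, y -105..-35, 145 high, knob to 165.
- nest_slide (a joint): Travel of the nest slide in m: 0 = fully home under the test head, up to 0.095 = drawn out towards the robot (along the tester's -x). It runs stiffly on rails (about 2 N), stays where it is left and has a hard stop at 0.
- push_face (a point): Middle of the front face of the slide's push plate, 85 mm above the bench: an upright aluminium plate 84 mm wide, top edge 105 mm high, with a yellow pad 66 x 30 mm facing the tester's -x. Pushed along the tester's +x it drives the slide in. With the slide home it is at x -123, y 35 mm in the tester's frame, well in front of guard and roof.
- nest_center (a point): Point on the axis of the white round nest on the slide (ring 81 mm outside, 66 mm inside, 13 mm high), where the middle of a seated cap lies, 81 mm above the bench.
- cap_center (a point): Middle of the red cap under test (62 mm diameter, 26 mm high, open side up, loose in the nest, 13 mm above its underside); its rim is 94 mm above the bench when seated.
- guard (a joint): Angle of the clear hinged guard in rad: 0 = fully down, sloping 55 degrees below the horizontal towards the robot in front of the chamber; it grows as the guard swings up (at 1.9 it points 54 degrees above the horizontal, still leaning to the robot). Stiff hinge (about 2 N at the free edge): it stays where it is left; hard stop at 0.
- guard_hinge (a point): Middle of the guard's hinge axis, which runs along the tester's y at the front edge of the roof, 158 mm above the bench. When down, the guard rests on two rubber-tipped stop posts, 94 mm high, at x -40 mm in the tester's frame, 67 mm left and right of the guard's middle.
- guard_edge (a point): Middle of the outer (upper) face of the guard's orange edge strip, 87 mm from the hinge axis along the guard. The guard is 98 mm long from the axis, 124 mm wide, 4 to 8 mm thick, the axis in its middle plane. Push on this outer face, down and round the hinge. With the guard down it is at x -53, y 35 mm in the tester's frame, 89 mm above the bench.
- start (a joint): Travel of the green start button in m: 0 = out, 0.006 = fully in (about 5 N); springs back.
- start_top (a point): Middle of the top of the round green start button (28 mm diameter) on the deck, right of the slide; press straight down.
- cap_grey: Bystander: grey screw cap, 62 mm diameter, 26 mm high, on the bench left of the tester; origin at its underside.
- cap_green: Bystander: green screw cap, 58 mm diameter, 24 mm high, on the bench left of the tester; origin at its underside.
- side_cutter: Bystander: side cutters with red handles, 152 x 48 x 16 mm, lying on the bench left of the tester; origin at the underside.
- marker: Bystander: black marker pen, blue cap, 144 x 20 x 19 mm, lying on the bench; origin at the underside.
- box_cutter: Bystander: yellow box cutter, 173 x 31 x 21 mm, lying on the bench; origin at the underside.
- makeup_bottle: Bystander: small white bottle with blue cap, 58 mm diameter, 130 mm high, standing; origin at its underside.
There are look-alikes about, which are no part of the job. What is shaped like the part that bears cap_center but blue or purple is not meant.

How it is judged:
On the way, in this order (a step that is already met when the one before it is completed fails the run):
1. the slide is fully home with the cap in its nest (value of joint nest_slide below 0.004 m and distance between cap_center and nest_center below 0.006 m), for 0.1 s.
2. the guard is fully down (value of joint guard below 0.06 rad), for 0.1 s.
3. the start button is pressed in (value of joint start above 0.0045 m), for 0.1 s.
At the end, for the whole second after the job is handed in: Slide within 4 mm of its home stop, guard within 0.06 rad (about 5 mm at its edge) of fully down, start button released, red cap upright and within 6 mm of its seated place in the nest (all of step 1 and value of joint guard below 0.06 rad and value of joint start below 0.0015 m and angle between cap_center's own z axis and vertical below 0.1 rad); the robot touches nothing.
It fails at once if start pressed with the slide out or the guard up (value of joint start above 0.003 m and (value of joint nest_slide above 0.006 m or value of joint guard above 0.09 rad)).
It fails at once if the red cap lifted or knocked out of its nest (distance between cap_center and nest_center above 0.01 m).
It fails at once if a thing standing around was picked up or pushed away (more than 20 mm) (distance of any of cap_grey, cap_green, side_cutter, marker, box_cutter, makeup_bottle from where it was at the start of the episode above 0.02 m).
It also fails if it takes over 51 s, if anything falls off the work surface, if the arm or the gripper's body presses on something with over 40 N, if the wrist force passes 120 N, or if a joint passes its speed limit or range.

## Working session

There is one attempt and no reset: what is moved stays moved. The work goes in short steps, Python scripts to look and compute and a tool call to move; the robot and the scene stay as the last step left them, time stands still between calls to the robot, and variables do not carry over. Pictures are saved under pics/ and viewed, about 8 in all and at most 12, crops included, and the job is handed in when it is done.

Besides the shell and the picture viewer there is one more tool, called by a JSON object that holds its "method" and its "body". drive_tool: Moves the arm, as the interface text tells. Its arguments: {"type":"object","properties":{"deltas":{"type":"array","items":{"type":"array"}},"force":{"type":"number"}},"required":["deltas"]}

```bash
mkdir -p pics; ls; cat > h.py <<'E'
import numpy as np, cv2
from plant import r
from scipy.spatial.transform import Rotation as R
def K(s):
    f=s["color"].shape[0]/2/np.tan(np.radians(s["fov_y"])/2)
    return np.array([[f,0,s["cx"]],[0,f,s["cy"]],[0,0,1.]])
def grab(name,fn):
    st=r.get_state(); s=r.snapshot(name)
    if "extrinsics" in s: E=np.array(s["extrinsics"])
    else:
        T=np.eye(4);T[:3,:3]=R.from_quat(st["eef_rot"]).as_matrix();T[:3,3]=st["tool_pos"]
        E=np.linalg.inv(T@np.array(s["tool_from_camera"]))
    cv2.imwrite(f"pics/{fn}.png",s["color"][:,:,::-1])
    np.savez(f"pics/{fn}.npz",E=E,K=K(s),k1=s["k1"])
    return s
def proj(fn,P):
    d=np.load(f"pics/{fn}.npz");p=np.atleast_2d(P)@d["E"][:3,:3].T+d["E"][:3,3]
    u=np.c_[p[:,0],-p[:,1]]/-p[:,2:]
    u=u*(1+d["k1"]*(u**2).sum(1,keepdims=True))
    return u*d["K"][0,0]+d["K"][:2,2]
def ray(fn,px):
    d=np.load(f"pics/{fn}.npz");v=(np.array(px,float)-d["K"][:2,2])/d["K"][0,0];u=v.copy()
    for _ in range(20):u=v/(1+d["k1"]*(u@u))
    E=d["E"];return -E[:3,:3].T@E[:3,3],E[:3,:3].T@np.array([u[0],-u[1],-1])
def onz(fn,px,z):
    c,v=ray(fn,px);return c+v*(z-c[2])/v[2]
E
python3 - <<'E'
from h import *
for n in("scene","side","wrist"):
    s=grab(n,n+"0"); print(n,s["fov_y"],s["k1"],np.linalg.inv(np.load(f"pics/{n}0.npz")["E"])[:3].round(3).tolist())
a=[cv2.imread(f"pics/{n}0.png") for n in("scene","side")]
for i,n in zip(a,("scene","side")): cv2.imwrite(f"pics/{n}0b.png",cv2.resize(i,(800,600)))
st=r.get_state();print(st)
E
```

```text
pics
scene 55.291017802074 -0.09083218925809407 [[0.427, 0.568, -0.703, -0.308], [-0.904, 0.275, -0.327, -0.324], [0.008, 0.776, 0.631, 0.882]]
side 55.02436109641837 -0.07104494821262368 [[0.153, 0.777, -0.61, -0.024], [-0.988, 0.122, -0.092, 0.006], [0.003, 0.617, 0.787, 0.888]]
wrist 64.65412610243594 0.01805333805885897 [[0.274, -0.916, -0.293, 0.095], [0.962, 0.26, 0.085, 0.622], [-0.002, -0.305, 0.952, 0.386]]
{'clock': 0.15, 'q': array([-1.26018087,  0.68980551, -0.19453798,  1.56606133,  0.15730753,
        0.90251573, -0.21510778]), 'qd': array([-0.00142132, -0.00325407, -0.00097263, -0.00465821,  0.00132466,
       -0.00213594,  0.00061286]), 'joint_torque': array([-1.38767755e-03, -5.27859485e+01, -1.26876879e+00, -1.53584325e+01,
       -5.26063854e-02,  3.96907039e-03,  9.71135159e-05]), 'tool_pos': array([0.17071456, 0.60076275, 0.24909735]), 'eef_rot': array([ 0.09704054,  0.70038023, -0.0980276 ,  0.70031511]), 'contact_force': array([ 0.15018195,  0.08918761, -0.03874103]), 'moment': array([ 0.03412578, -0.03535988, -0.01237982]), 'opening': 1.0007761454237132}
```

View pics/scene0b.png

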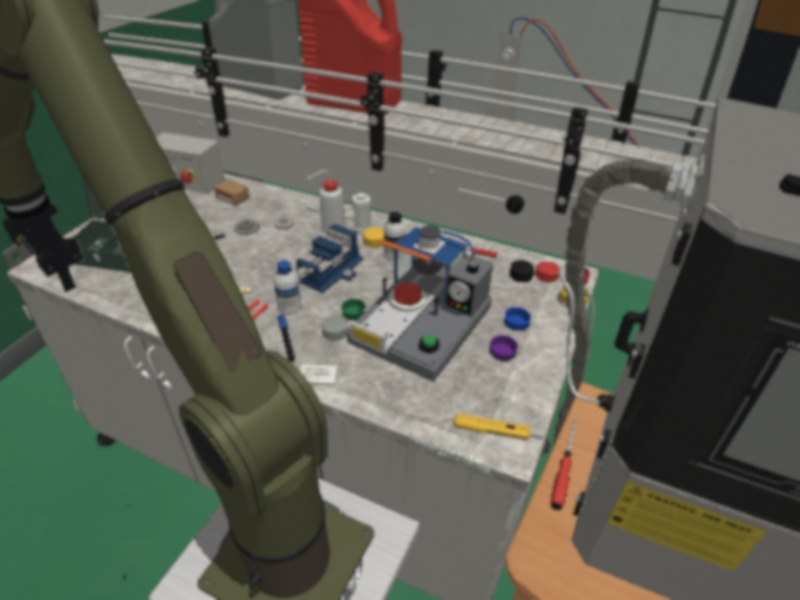

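View pics/side0b.png

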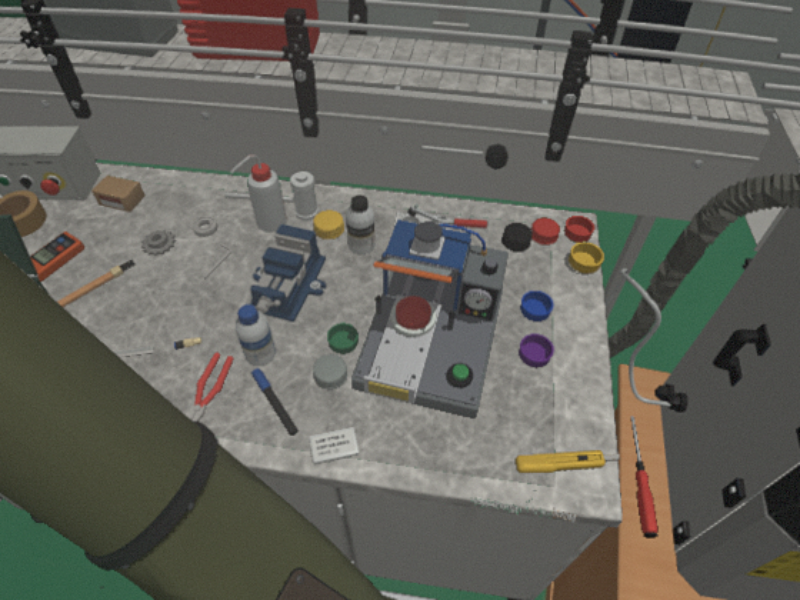

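The side view shows the tester around (430,310), guard up with its orange edge at about (412,270), and start at (459,373). I'll enlarge crops of both views.

```bash
python3 - <<'E'
import cv2,numpy as np
a=cv2.imread("pics/side0.png")[145:295,240:365]; b=cv2.imread("pics/scene0.png")[150:270,240:355]
A=cv2.resize(a,None,fx=4,fy=4,interpolation=cv2.INTER_CUBIC)
cv2.imwrite("pics/sc.png",A); 
cv2.imwrite("pics/scn.png",cv2.resize(b,None,fx=5,fy=5,interpolation=cv2.INTER_CUBIC))
E
```

```text
(no output)
```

View pics/sc.png

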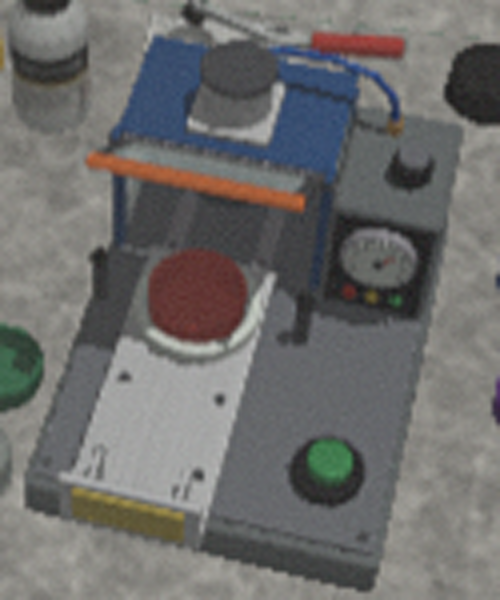

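View pics/scn.png

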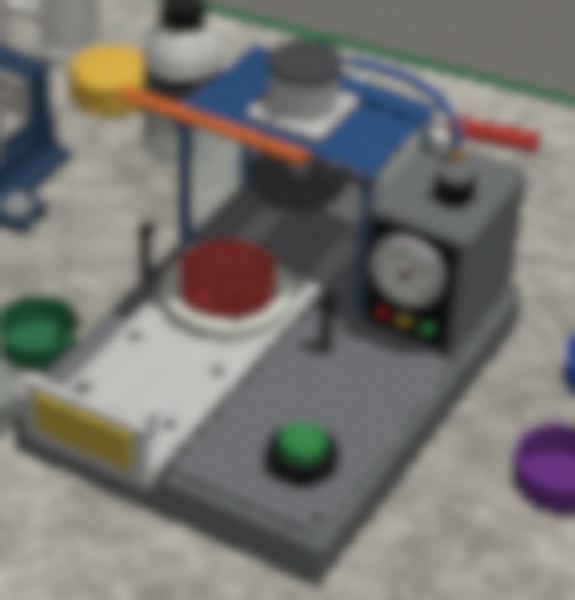

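```bash
cat > fit.py <<'E'
from h import *
from scipy.optimize import least_squares
side=lambda u:((np.array(u)+.5)/4-.5+[240,145])
scn=lambda u:((np.array(u)+.5)/5-.5+[240,150])
fixed={'fr':(-185,-110,50),'fl':(-185,110,50),'cyl':(40,35,201),'pl':(-40,102,94),'pr':(-40,-32,94),'afr':(-17,-105,145)}
obs=[('side0',side,dict(fr=(375,562),fl=(30,482),cyl=(241,68),pl=(98,252),pr=(304,298),afr=(440,232),
  ptl=(70,488),ptr=(186,518),pbr=(184,542),pbl=(75,512),cap=(198,290),btn=(330,458),gl=(88,160),gr=(304,203))),
 ('scene0',scn,dict(fr=(322,550),cyl=(305,65),pl=(147,228),pr=(328,287),afr=(455,240),
  ptl=(35,390),ptr=(133,437),pbr=(130,473),pbl=(35,425),cap=(228,262),btn=(303,440),gl=(125,93),gr=(308,158)))]
def pts(p):
    x,y,a,s,bx,by,bz,g=p; P={k:np.array(v)/1000 for k,v in fixed.items()}
    for k,yy,z in(('ptl',68,100),('ptr',2,100),('pbr',2,70),('pbl',68,70)):P[k]=np.array([-.123-s,yy/1e3,z/1e3])
    P['cap']=np.array([.040-s,.035,.094]);P['btn']=np.array([bx,by,bz])
    t=g-np.radians(55)
    for k,yy in(('gl',.097),('gr',-.027)):P[k]=np.array([-.094*np.cos(t),yy,.158+.094*np.sin(t)])
    Rm=R.from_euler('z',a).as_matrix()
    return {k:Rm@v+[x,y,0] for k,v in P.items()}
def res(p,full=0):
    P=pts(p);o=[];
    for fn,c,d in obs:
        for k,u in d.items():
            if k=='cap' : w=0.3
            else:w=1
            o.append((proj(fn,P[k])[0]-c(u))*w)
    return o if full else np.concatenate(o)
if __name__=="__main__":
    f=least_squares(res,[.6,-.12,0,.07,-.13,-.05,.07,1.9],loss='soft_l1')
    print(f.x.round(4)); 
    o=res(f.x,1);i=0
    for fn,c,d in obs:
        for k in d:print(fn,k,o[i].round(1));i+=1
    P=pts(f.x);print({k:v.round(3).tolist() for k,v in P.items()})
    np.save("fit.npy",f.x)
E
python3 fit.py
```

```text
[ 0.6294  0.0219 -0.1094  0.0888 -0.1325 -0.0672  0.0651  1.6481]
side0 fr [1.7 0.4]
side0 fl [-2.6 -1. ]
side0 cyl [-0.7 -0.8]
side0 pl [-0.   0.3]
side0 pr [ 0.6 -0.1]
side0 afr [0.3 2.4]
side0 ptl [0.4 0.3]
side0 ptr [-0.1 -0.4]
side0 pbr [0.1 0.1]
side0 pbl [-0.5  0.9]
side0 cap [-0.  -0.3]
side0 btn [-0.2  0.2]
side0 gl [-0.4  0.1]
side0 gr [0.1 0.5]
scene0 fr [ 0.5 -1.8]
scene0 cyl [-0.  -1.8]
scene0 pl [-0.3 -0.9]
scene0 pr [0.3 1.6]
scene0 afr [1.2 1.9]
scene0 ptl [-0.  -0.1]
scene0 ptr [-0.3 -1. ]
scene0 pbr [ 0.4 -0.6]
scene0 pbl [0.4 0.5]
scene0 cap [0.  0.2]
scene0 btn [ 0.3 -0.2]
scene0 gl [-0.6 -0.7]
scene0 gr [-0.4 -0.6]
{'fr': [0.434, -0.067, 0.05], 'fl': [0.458, 0.151, 0.05], 'cyl': [0.673, 0.052, 0.201], 'pl': [0.601, 0.128, 0.094], 'pr': [0.586, -0.006, 0.094], 'afr': [0.601, -0.081, 0.145], 'ptl': [0.426, 0.113, 0.1], 'ptr': [0.419, 0.047, 0.1], 'pbr': [0.419, 0.047, 0.07], 'pbl': [0.426, 0.113, 0.07], 'cap': [0.585, 0.062, 0.094], 'btn': [0.49, -0.03, 0.065], 'gl': [0.568, 0.126, 0.218], 'gr': [0.554, 0.003, 0.218]}
```

```bash
cat >> h.py <<'E'
YAW=-0.1094
def T2W(p): return R.from_euler('z',YAW).apply(np.array(p)/1000)+[.6294,.0219,0]
def W2T(p): return R.from_euler('z',-YAW).apply(np.array(p)-[.6294,.0219,0])*1000
def goto(*targets):
    """targets: world TCP; prints tool-frame shifts (cm) from current, and turn to aligned pose"""
    st=r.get_state();q=R.from_quat(st["eef_rot"]);m=q.as_matrix();print("t",st["clock"],"pos",st["tool_pos"].round(4),"tester",W2T(st["tool_pos"]).round(1),"axes",m.round(3).tolist(),"F",st["contact_force"].round(1),"q",st["q"].round(2))
    c=st["tool_pos"]
    for t in targets: print("shift cm tool",(m.T@(np.array(t)-c)*100).round(2)); c=np.array(t)
    for s in(1,-1):
        ty=R.from_euler('z',YAW).apply([0,s,0]);tx=np.array([0,0,-1.]);G=R.from_matrix(np.c_[tx,ty,np.cross(tx,ty)])
        print("turn deg",(q.inv()*G).as_rotvec(degrees=True).round(2))
E
python3 - <<'E'
from h import *
p=T2W([-255,35,0]);print(p)
goto([.33,.33,.25],[p[0],p[1],.25],[p[0],p[1],.095])
E
```

```text
[0.37974581 0.08453215 0.        ]
t 0.15 pos [0.1707 0.6008 0.2491] tester [-519.1  525.3  249.1] axes [[-0.0, 0.273, 0.962], [-0.001, 0.962, -0.273], [-1.0, -0.001, 0.0]] F [ 0.2  0.1 -0. ] q [-1.26  0.69 -0.19  1.57  0.16  0.9  -0.22]
shift cm tool [ -0.06 -21.69  22.72]
shift cm tool [  0.03 -22.25  11.49]
shift cm tool [15.5   0.02 -0.  ]
turn deg [-9.59 -0.    0.08]
turn deg [1.7041e+02 1.2000e-01 0.0000e+00]
```

{"method": "drive_tool", "body": {"deltas": [[[0, 0, 0], [0, -2.7, 2.85], 0], [[0, 0, 0], [0, -2.7, 2.85], 0], [[0, 0, 0], [0, -2.7, 2.85], 0], [[0, 0, 0], [0, -2.7, 2.85], 0], [[0, 0, 0], [0, -2.7, 2.85], 0], [[0, 0, 0], [0, -2.7, 2.85], 0], [[0, 0, 0], [0, -2.7, 2.85], 0], [[0, 0, 0], [0, -2.7, 2.85], 0], [[0, 0, 0], [0, -3.6, 1.85], 0], [[0, 0, 0], [0, -3.6, 1.85], 0], [[0, 0, 0], [0, -3.6, 1.85], 0], [[0, 0, 0], [0, -3.6, 1.85], 0]], "force": 40}}

```text
clock: 1.15
tool_pos: [0.3629, 0.1705, 0.2497]
eef_rot: [0.097, 0.7, -0.097, 0.7]
contact_force: [0.5, -0.3, -0.3]
opening: 0.115
```

{"method": "drive_tool", "body": {"deltas": [[[0, 0, 0], [0, -3.6, 1.85], 0], [[0, 0, 0], [0, -3.6, 1.85], 0], [[-4.8, 0, 0], [0, 0, 0], 0], [[-4.8, 0, 0], [0, 0, 0], 0], [[0, 0, 0], [0, 0, 0], 0], [[0, 0, 0], [0, 0, 0], 0]]}}

```text
clock: 1.65
tool_pos: [0.3788, 0.0931, 0.2497]
eef_rot: [0.04, 0.706, -0.039, 0.706]
contact_force: [-0.4, 0.4, 0.7]
opening: 0.003
```

```bash
python3 - <<'E'
from h import *
p=T2W([-250,35,90])
goto([p[0],p[1],.25],p)
grab("wrist","w1")
E
```

```text
t 1.65 pos [0.3788 0.0931 0.2497] tester [-256.8   43.4  249.7] axes [[-0.0, 0.111, 0.994], [0.0, 0.994, -0.111], [-1.0, 0.0, -0.0]] F [-0.4  0.4  0.7] q [-0.13  0.41 -0.32  2.22  0.25  0.54  0.82]
shift cm tool [-0.03 -0.84  0.69]
shift cm tool [ 1.6e+01 -1.0e-02  0.0e+00]
turn deg [-0.12 -0.01 -0.02]
turn deg [ 1.7988e+02 -4.0000e-02  1.0000e-02]
```

```bash
python3 - <<'E'
from h import *; import fit
P=fit.pts(np.load("fit.npy"));im=cv2.imread("pics/w1.png")
for k,v in P.items():
    u=proj("w1",v)[0]
    if abs(u).max()<2000: cv2.circle(im,tuple(u.round().astype(int)),3,(255,0,255),1);print(k,u.round())
cv2.imwrite("pics/w1b.png",cv2.resize(im,(800,600)))
E
```

```text
fr [145. 245.]
fl [345. 244.]
cyl [275. 557.]
pl [338. 381.]
pr [216. 382.]
afr [133. 444.]
ptl [311. 240.]
ptr [240. 240.]
pbr [244. 228.]
pbl [308. 228.]
cap [277. 375.]
btn [185. 294.]
gl [360. 485.]
gr [187. 486.]
```

View pics/w1b.png

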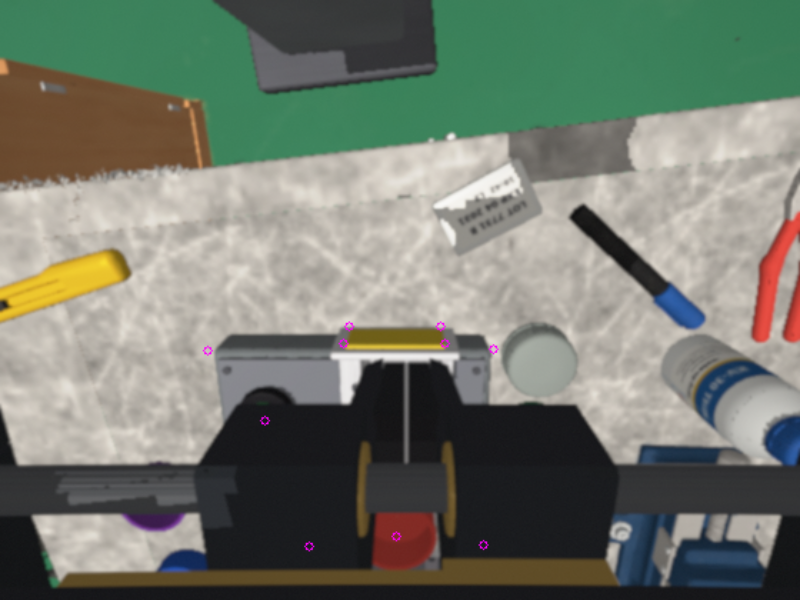

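The wrist view shows the pad at (348–447, 329–349), within about 4 mm of the fit, with the way down in front of it free. I'll lower the fingers there.

{"method": "drive_tool", "body": {"deltas": [[[0, 0, 0], [2.0, -0.4, 0], 0], [[0, 0, 0], [4.0, -0.1, 0], 0], [[0, 0, 0], [4.0, 0, 0], 0], [[0, 0, 0], [4.0, 0, 0], 0], [[0, 0, 0], [1.8, 0, 0], 0], [[0, 0, 0], [0, 0, 0], 0], [[0, 0, 0], [0, 0, 0], 0]]}}

```text
clock: 2.28
tool_pos: [0.3795, 0.089, 0.105]
eef_rot: [0.038, 0.707, -0.039, 0.705]
contact_force: [-0.7, -0.1, 0.1]
opening: 0.004
```

{"method": "drive_tool", "body": {"deltas": [[[0, 0, 0], [0, 0, 1.0], 0], [[0, 0, 0], [0, 0, 1.0], 0], [[0, 0, 0], [0, 0, 0.7], 0], [[0, 0, 0], [0, 0, 0.7], 0], [[0, 0, 0], [0, 0, 0.7], 0], [[0, 0, 0], [0, 0, 0.7], 0], [[0, 0, 0], [0, 0, 0], 0]]}}

```text
clock: 2.87
tool_pos: [0.4287, 0.0826, 0.1056]
eef_rot: [0.039, 0.706, -0.039, 0.706]
contact_force: [1.2, -1.0, 0.2]
opening: 0.007
```

```bash
python3 - <<'E'
from h import *
goto()
grab("side","s2")
im=cv2.imread("pics/s2.png")[145:295,240:365]
cv2.imwrite("pics/s2b.png",cv2.resize(im,None,fx=4,fy=4,interpolation=cv2.INTER_CUBIC))
E
```

```text
t 2.8667 pos [0.4287 0.0826 0.1056] tester [-206.1   38.4  105.6] axes [[-0.0, 0.11, 0.994], [-0.001, 0.994, -0.11], [-1.0, -0.001, -0.0]] F [ 1.2 -1.   0.2] q [-0.18  0.74 -0.19  2.24  0.65  0.21  0.5 ]
turn deg [-0.07 -0.02  0.05]
turn deg [1.7993e+02 8.0000e-02 3.0000e-02]
```

View pics/s2b.png

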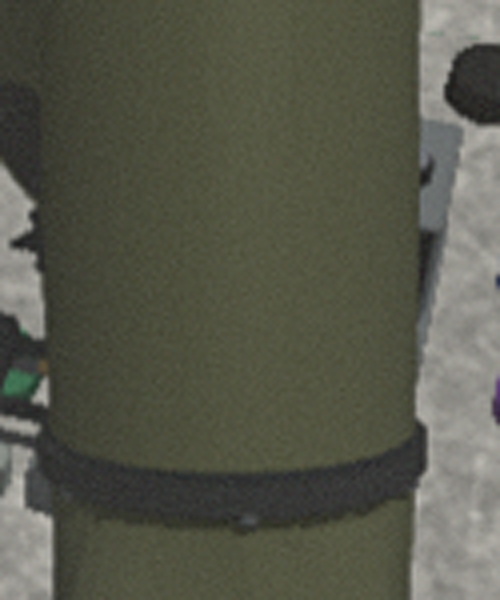

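{"method": "drive_tool", "body": {"deltas": [[[0, 0, 0], [0, 0, -2.0], 0], [[0, 0, 0], [0, 0, -1.8], 0], [[0, 0, 0], [0.8, 0, 0], 0], [[0, 0, 0], [0.9, 0, 0], 0], [[0, 0, 0], [0, 0, 0], 0], [[0, 0, 0], [0, 0, 0], 0]]}}

```text
clock: 3.42
tool_pos: [0.3903, 0.0869, 0.0918]
eef_rot: [0.037, 0.708, -0.039, 0.705]
contact_force: [0.1, -0.0, 0.7]
opening: 0.005
```

```bash
python3 - <<'E'
from h import *
goto()
grab("wrist","w2")
cv2.imwrite("pics/w2b.png",cv2.resize(cv2.imread("pics/w2.png")[150:,100:460],None,fx=2,fy=2))
E
```

```text
t 3.4167 pos [0.3903 0.0869 0.0918] tester [-244.7   38.6   91.8] axes [[-0.005, 0.108, 0.994], [-0.003, 0.994, -0.108], [-1.0, -0.003, -0.004]] F [ 0.1 -0.   0.7] q [-0.31  0.77 -0.05  2.35  0.89  0.04  0.23]
turn deg [ 0.07 -0.24  0.19]
turn deg [-179.93   -0.3    -0.38]
```

View pics/w2b.png

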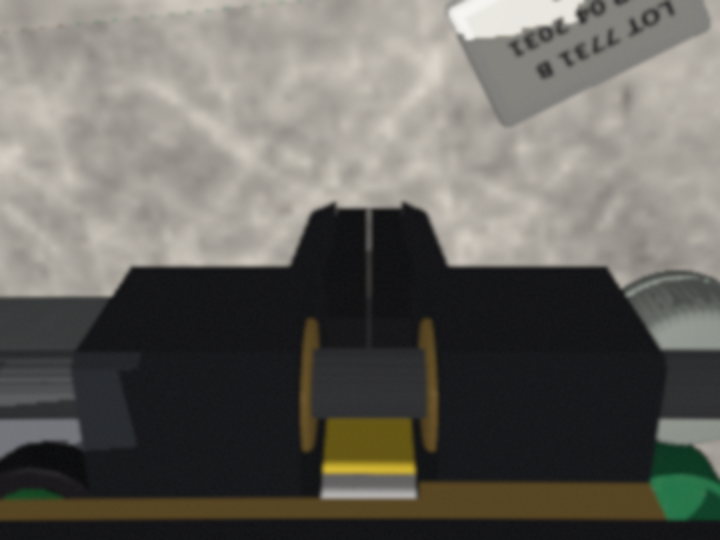

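```bash
python3 - <<'E'
from h import *
for u,z in(((326,465),.1),((414,465),.1),((370,473),.105),((370,498),.105)):
    print(W2T(onz("w2",(100+u[0]/2,150+u[1]/2),z)).round(1))
for z in (.081,): print("tip",W2T(onz("w2",(100+370/2,150+208/2),z)).round(1))
E
```

```text
[-193.    28.2  100. ]
[-193.1   49.6  100. ]
[-195.8   38.9  105. ]
[-188.3   38.9  105. ]
tip [-252.4   38.8   81. ]
```

{"method": "drive_tool", "body": {"deltas": [[[0, 0.2, -0.2], [0, 0, 1.5], 0], [[0, 0, 0], [0, 0, 1.5], 0], [[0, 0, 0], [0, 0, 0.8], 0], [[0, 0, 0], [0, 0, 0.6], 0], [[0, 0, 0], [0, 0, 0.7], 0], [[0, 0, 0], [0, 0, 0.7], 0], [[0, 0, 0], [0, 0, 0.7], 0], [[0, 0, 0], [0, 0, 0.7], 0], [[0, 0, 0], [0, 0, 0.7], 0], [[0, 0, 0], [0, 0, 0.7], 0], [[0, 0, 0], [0, 0, 0.7], 0], [[0, 0, 0], [0, 0, 0.4], 0]]}}

```text
clock: 4.47
tool_pos: [0.4878, 0.0758, 0.0911]
eef_rot: [0.037, 0.709, -0.041, 0.703]
contact_force: [-2.7, -0.7, 1.9]
opening: 0.006
```

{"method": "drive_tool", "body": {"deltas": [[[0, 0, 0], [0, 0, 0.3], 0], [[0, 0, 0], [0, 0, 0.3], 0], [[0, 0, 0], [0, 0, 0.2], 0], [[0, 0, 0], [0, 0, 0], 0]]}}

```text
clock: 4.8
tool_pos: [0.4952, 0.0753, 0.0911]
eef_rot: [0.036, 0.709, -0.041, 0.703]
contact_force: [-0.3, 0.7, 0.3]
opening: 0.009
```

```bash
python3 - <<'E'
from h import *
goto()
E
```

```text
t 4.8 pos [0.4952 0.0753 0.0911] tester [-139.2   38.4   91.1] axes [[-0.008, 0.109, 0.994], [-0.006, 0.994, -0.109], [-1.0, -0.007, -0.007]] F [-0.3  0.7  0.3] q [-0.    0.83 -0.4   2.04  0.76  0.43  0.46]
turn deg [ 0.   -0.4   0.38]
turn deg [-179.99   -0.59   -0.63]
```

Not at the stop yet, so I'll push gently until the force rises.

{"method": "drive_tool", "body": {"deltas": [[[0, 0, 0], [0, 0, 0.2], 0], [[0, 0, 0], [0, 0, 0.2], 0], [[0, 0, 0], [0, 0, 0.1], 0], [[0, 0, 0], [0, 0, 0], 0]]}}

```text
clock: 5.13
tool_pos: [0.5, 0.0749, 0.0911]
eef_rot: [0.036, 0.709, -0.041, 0.703]
contact_force: [-1.3, -0.6, 0.2]
opening: 0.007
```

{"method": "drive_tool", "body": {"deltas": [[[0, 0, 0], [0, 0, 0.2], 0], [[0, 0, 0], [0, 0, 0.1], 0], [[0, 0, 0], [0, 0, 0], 0]]}}

```text
clock: 5.38
tool_pos: [0.5021, 0.0746, 0.0911]
eef_rot: [0.036, 0.709, -0.041, 0.703]
contact_force: [-2.9, 0.3, 1.6]
opening: 0.004
```

{"method": "drive_tool", "body": {"deltas": [[[0, 0, 0], [0, 0, 0.2], 0], [[0, 0, 0], [0, 0, 0.1], 0], [[0, 0, 0], [0, 0, 0], 0]]}}

```text
clock: 5.63
tool_pos: [0.5022, 0.0746, 0.091]
eef_rot: [0.035, 0.711, -0.041, 0.701]
contact_force: [-8.8, 1.1, 8.4]
opening: 0.005
```

{"method": "drive_tool", "body": {"deltas": [[[0, 0, 0], [0, 0, 0.2], 0], [[0, 0, 0], [0, 0, 0.1], 0], [[0, 0, 0], [0, 0, 0], 0]]}}

```text
clock: 5.88
tool_pos: [0.5022, 0.0745, 0.0909]
eef_rot: [0.035, 0.713, -0.041, 0.7]
contact_force: [-15.6, 2.8, 12.7]
opening: 0.003
```

The force rise at x = 0.502 is the hard stop. Next I back off, rise, and tilt a little forward.

{"method": "drive_tool", "body": {"deltas": [[[0, 0, 0], [0, 0, -1.5], 0], [[0, 0, 0], [0, 0, -2.0], 0], [[0, 0, 0], [-3.0, 0, 0], 0], [[0, 0, 0], [-4.0, 0, 0], 0], [[0, 0, 0], [-4.0, 0, 0], 0], [[0, 0, 0], [-4.0, 0, 0], 0], [[0, 0, 0], [-2.5, 0, 0], 0], [[0, -6, 0], [0, 0, 0], 0], [[0, -6, 0], [0, 0, 0], 0], [[0, 0, 0], [0, 0, 0], 0], [[0, 0, 0], [0, 0, 0], 0]]}}

```text
clock: 6.8
tool_pos: [0.4749, 0.0789, 0.2669]
eef_rot: [0.031, 0.632, -0.044, 0.773]
contact_force: [1.2, -0.1, 0.4]
opening: -0.002
```

```bash
python3 - <<'E'
from h import *
goto(T2W([-58,35,265]),T2W([-58,35,232]))
s=grab("wrist","w3")
cv2.imwrite("pics/w3b.png",cv2.resize(cv2.imread("pics/w3.png"),(800,600)))
E
```

```text
t 6.8 pos [0.4749 0.0789 0.2669] tester [-159.8   39.8  266.9] axes [[0.198, 0.107, 0.974], [-0.029, 0.994, -0.103], [-0.98, -0.008, 0.2]] F [ 1.2 -0.1  0.4] q [ 0.06  0.45 -0.55  2.12  0.68  0.56  0.47]
shift cm tool [ 2.23 -0.5   9.93]
shift cm tool [ 3.23  0.03 -0.66]
turn deg [ 0.19 11.56  0.44]
turn deg [-178.9   -0.7   18.1]
```

View pics/w3b.png

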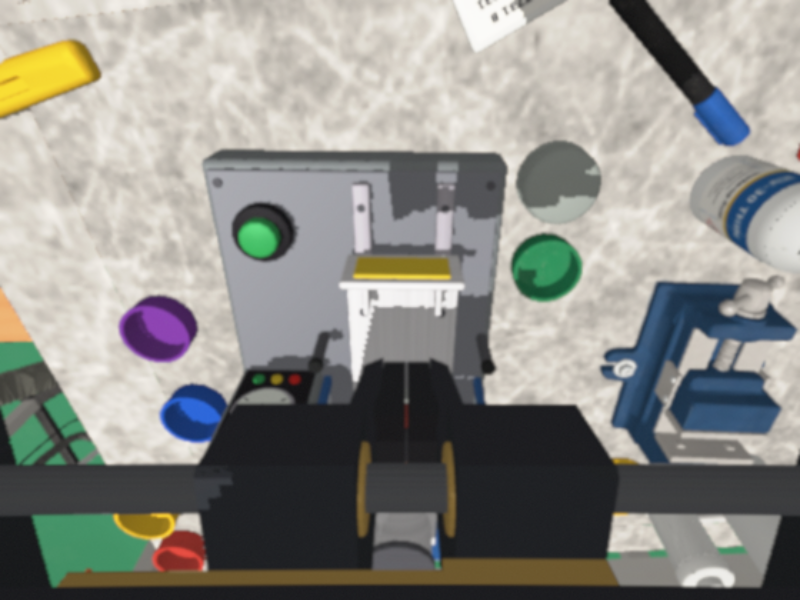

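```bash
python3 - <<'E'
from h import *
for n,u,z in(("btn",(259,238),.065),("padL",(355,277),.1),("padR",(449,277),.1),("fr",(208,168),.05),("fl",(505,170),.05)):
    p=onz("w3",(u[0]*.7,u[1]*.7),z);print(n,W2T(p).round(1),p.round(4))
# triangulate button
import fit
L=[ray("w3",(259*.7,238*.7)),ray("side0",fit.side((330,458))),ray("scene0",fit.scn((303,440)))]
A=0;b=0
for c,v in L:
    v=v/np.linalg.norm(v);M=np.eye(3)-np.outer(v,v);A=A+M;b=b+M@c
p=np.linalg.solve(A,b);print(p.round(4),W2T(p).round(1))
E
```

```text
btn [-132.   -68.5   65. ] [ 0.4907 -0.0318  0.065 ]
padL [-118.6    4.   100. ] [0.5119 0.0389 0.1   ]
padR [-119.    67.5  100. ] [0.5185 0.102  0.1   ]
fr [-178.5 -101.4   50. ] [ 0.4409 -0.0594  0.05  ]
fl [-178.1  107.6   50. ] [0.4641 0.1483 0.05  ]
[ 0.4897 -0.0306  0.0662] [-133.1  -67.5   66.2]
```

{"method": "drive_tool", "body": {"deltas": [[[0, 0, 0], [0.8, -0.2, 3.4], 0], [[0, 0, 0], [0.8, -0.2, 3.4], 0], [[0, 0, 0], [0.8, 0, 3.4], 0], [[0, 0, 0], [0, 0, 0], 0], [[0, 0, 0], [1.0, 0, -0.2], 0], [[0, 0, 0], [1.0, 0, -0.2], 0], [[0, 0, 0], [0, 0, 0], 0], [[0, 0, 0], [0, 0, 0], 0]]}}

```text
clock: 7.52
tool_pos: [0.5775, 0.0632, 0.2417]
eef_rot: [0.031, 0.633, -0.044, 0.772]
contact_force: [0.1, 0.4, -0.1]
opening: 0.005
```

```bash
python3 - <<'E'
from h import *
W=[(-59,35,215),(-64,35,195),(-72,35,173),(-82,35,153.5),(-77,35,126),(-65,35,104),(-58,35,100)]
goto(*[T2W(w) for w in W])
E
```

```text
t 7.5167 pos [0.5775 0.0632 0.2417] tester [-56.1  35.4 241.7] axes [[0.195, 0.108, 0.975], [-0.029, 0.994, -0.104], [-0.98, -0.008, 0.197]] F [ 0.1  0.4 -0.1] q [ 0.11  0.61 -0.54  1.88  0.69  0.64  0.6 ]
shift cm tool [ 2.56 -0.02 -0.81]
shift cm tool [ 1.86  0.02 -0.88]
shift cm tool [ 2.    0.02 -1.22]
shift cm tool [ 1.71  0.02 -1.36]
shift cm tool [ 2.79  0.02 -0.05]
shift cm tool [2.39 0.02 0.74]
shift cm tool [0.53 0.   0.61]
turn deg [ 0.13 11.38  0.44]
turn deg [-178.98   -0.68   17.83]
```

Slow arc down, in 3 parts.

{"method": "drive_tool", "body": {"deltas": [[[0, 0, 0], [0.9, 0, -0.3], 0], [[0, 0, 0], [0.9, 0, -0.3], 0], [[0, 0, 0], [0.8, 0, -0.3], 0], [[0, 0, 0], [0.9, 0, -0.4], 0], [[0, 0, 0], [0.9, 0, -0.4], 0], [[0, 0, 0], [0, 0, 0], 0]]}}

```text
clock: 8.02
tool_pos: [0.5694, 0.0636, 0.1944]
eef_rot: [0.031, 0.633, -0.044, 0.772]
contact_force: [0.5, -0.5, -0.2]
opening: -0.001
```

{"method": "drive_tool", "body": {"deltas": [[[0, 0, 0], [0.7, 0, -0.4], 0], [[0, 0, 0], [0.7, 0, -0.4], 0], [[0, 0, 0], [0.6, 0, -0.4], 0], [[0, 0, 0], [0.6, 0, -0.5], 0], [[0, 0, 0], [0.6, 0, -0.5], 0], [[0, 0, 0], [0.6, 0, -0.4], 0], [[0, 0, 0], [0, 0, 0], 0]]}}

```text
clock: 8.6
tool_pos: [0.5592, 0.0651, 0.1552]
eef_rot: [0.033, 0.627, -0.044, 0.777]
contact_force: [11.9, -2.4, 1.8]
opening: 0.006
```

```bash
python3 - <<'E'
from h import *
goto(*[T2W(w) for w in [(-77,35,126),(-65,35,104),(-58,35,100)]])
s=grab("scene","c4");a=cv2.imread("pics/c4.png")[130:290,220:380]
cv2.imwrite("pics/c4b.png",cv2.resize(a,None,fx=3.5,fy=3.5,interpolation=cv2.INTER_CUBIC))
E
```

```text
t 8.6 pos [0.5592 0.0651 0.1552] tester [-74.5  35.2 155.2] axes [[0.209, 0.11, 0.972], [-0.028, 0.994, -0.107], [-0.978, -0.005, 0.21]] F [11.9 -2.4  1.8] q [-0.04  0.71 -0.32  2.03  0.92  0.37  0.33]
shift cm tool [ 2.81 -0.01 -0.86]
shift cm tool [2.4  0.01 0.71]
shift cm tool [0.54 0.   0.6 ]
turn deg [-0.02 12.15  0.27]
turn deg [178.96   0.42 -19.05]
```

View pics/c4b.png

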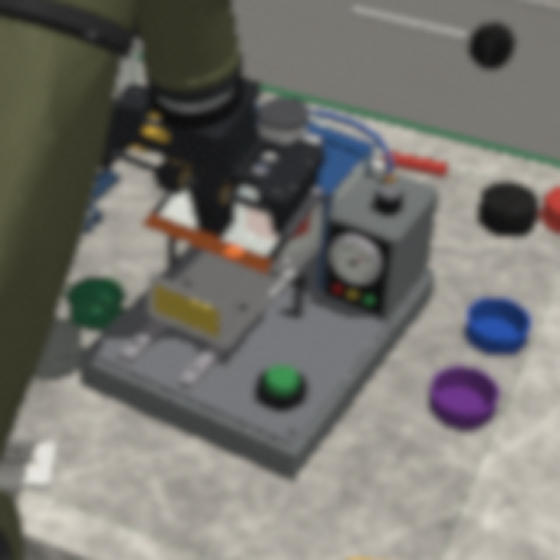

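The slide is home and the guard is about level. The +12 N is the fingertip hooking the inside of the orange strip as it moves back, so I'll ease forward and go on down.

{"method": "drive_tool", "body": {"deltas": [[[0, 0, 0], [0.2, 0, 0.4], 0], [[0, 0, 0], [0.6, 0, 0.1], 0], [[0, 0, 0], [0.6, 0, -0.1], 0], [[0, 0, 0], [0.6, 0, -0.1], 0], [[0, 0, 0], [0.6, 0, -0.1], 0], [[0, 0, 0], [0, 0, 0], 0]]}}

```text
clock: 9.15
tool_pos: [0.5588, 0.0644, 0.127]
eef_rot: [0.031, 0.633, -0.044, 0.772]
contact_force: [-0.0, 0.2, -0.7]
opening: 0.004
```

```bash
python3 - <<'E'
from h import *
goto(*[T2W(w) for w in [(-65,35,112),(-59,35,104),(-54,35,100)]])
E
```

```text
t 9.15 pos [0.5588 0.0644 0.127 ] tester [-74.8  34.5 127. ] axes [[0.195, 0.108, 0.975], [-0.029, 0.994, -0.104], [-0.98, -0.008, 0.197]] F [-0.   0.2 -0.7] q [-0.08  0.75 -0.26  2.04  0.97  0.31  0.28]
shift cm tool [1.66 0.06 0.67]
shift cm tool [0.9  0.01 0.43]
shift cm tool [0.49 0.   0.41]
turn deg [ 0.12 11.36  0.46]
turn deg [-179.     -0.72   17.8 ]
```

{"method": "drive_tool", "body": {"deltas": [[[0, 0, 0], [0.6, 0, 0.2], 0], [[0, 0, 0], [0.5, 0, 0.2], 0], [[0, 0, 0], [0.5, 0, 0.3], 0], [[0, 0, 0], [0.5, 0, 0.2], 0], [[0, 0, 0], [0.4, 0, 0.2], 0], [[0, 0, 0], [0, 0, 0], 0]]}}

```text
clock: 9.65
tool_pos: [0.577, 0.0624, 0.106]
eef_rot: [0.032, 0.631, -0.045, 0.774]
contact_force: [0.5, -0.7, -0.1]
opening: 0.004
```

{"method": "drive_tool", "body": {"deltas": [[[0, 0, 0], [0.2, 0, 0.2], 0], [[0, 0, 0], [0.1, 0, 0.2], 0], [[0, 0, 0], [0, 0, 0], 0]]}}

```text
clock: 9.9
tool_pos: [0.5785, 0.0622, 0.1048]
eef_rot: [0.031, 0.633, -0.044, 0.773]
contact_force: [-8.7, -0.0, 12.6]
opening: 0.004
```

{"method": "drive_tool", "body": {"deltas": [[[0, 0, 0], [0.1, 0, 0.2], 0], [[0, 0, 0], [0.1, 0, 0.2], 0], [[0, 0, 0], [0, 0, 0], 0], [[0, 0, 0], [0, 0, 0], 0]]}}

```text
clock: 10.23
tool_pos: [0.579, 0.0622, 0.1044]
eef_rot: [0.031, 0.634, -0.044, 0.771]
contact_force: [-21.4, 0.9, 28.9]
opening: 0.002
```

{"method": "drive_tool", "body": {"deltas": [[[0, 0, 0], [-0.6, 0, -1.0], 0], [[0, 0, 0], [-0.6, 0, -1.5], 0], [[0, 0, 0], [-3.0, 0, 0], 0], [[0, 0, 0], [-4.0, 0, 0], 0], [[0, 0, 0], [-3.0, 0, -2.0], 0], [[0, 6, 0], [0, -3.0, -2.0], 0], [[0, 6, 0], [0, -3.5, -1.0], 0], [[0, 0, 0], [0, -3.0, -1.0], 0], [[0, 0, 0], [0, 0, 0], 0], [[0, 0, 0], [0, 0, 0], 0]]}}

```text
clock: 11.07
tool_pos: [0.4689, -0.023, 0.1997]
eef_rot: [0.038, 0.709, -0.043, 0.703]
contact_force: [0.5, 1.0, 0.7]
opening: 0.003
```

```bash
python3 - <<'E'
from h import *
goto([.4905,-.031,.10])
grab("wrist","w5");grab("side","s5")
a=cv2.resize(cv2.imread("pics/w5.png")[60:330],None,fx=1.2,fy=1.2)
b=cv2.resize(cv2.imread("pics/s5.png")[150:260,230:400],(a.shape[1]//2,270))
o=np.zeros((600,a.shape[1],3),np.uint8);o[:a.shape[0]]=a;o[a.shape[0]:a.shape[0]+270,:b.shape[1]]=b[:600-a.shape[0]]
cv2.imwrite("pics/m5.png",o)
E
```

```text
t 11.0667 pos [ 0.4689 -0.023   0.1997] tester [-154.6  -62.2  199.7] axes [[-0.008, 0.114, 0.993], [-0.007, 0.994, -0.114], [-1.0, -0.008, -0.008]] F [0.5 1.  0.7] q [ 0.34  0.63 -0.62  2.05  0.61  0.65  0.76]
shift cm tool [ 9.95 -0.47  2.31]
turn deg [-0.25 -0.44  0.43]
turn deg [179.74   0.68   0.69]
```

View pics/m5.png

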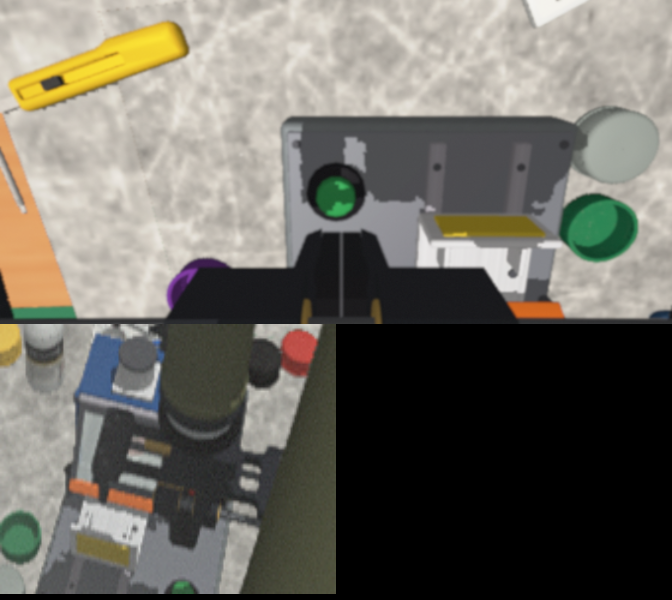

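```bash
python3 - <<'E'
from h import *
print("btn",onz("w5",(339/1.2,200/1.2+60),.065).round(4))
for g in(0,.1,.2):
    t=g-np.radians(55);n=np.array([np.sin(t),0,np.cos(t)])*4
    print(g,[proj("s5",T2W(np.array([3-88*np.cos(t),y,158+88*np.sin(t)])+n))[0].round(1) for y in(97,35)])
im=cv2.imread("pics/s5.png");h=cv2.cvtColor(im,cv2.COLOR_BGR2HSV);m=cv2.inRange(h,(5,150,100),(16,255,255));m[:190]=0;m[250:]=0;m[:,:255]=0;m[:,320:]=0
ys,xs=np.nonzero(m)
for x in range(xs.min(),xs.max()+1,5):print(x,ys[xs==x].mean().round(1),end=' ')
E
```

```text
btn [ 0.4932 -0.0284  0.065 ]
0 [array([264.9, 213. ]), array([288.8, 218.1])]
0.1 [array([264.1, 213.6]), array([288.2, 218.8])]
0.2 [array([263.4, 213.9]), array([287.7, 219.2])]
265 215.5 270 215.5 275 216.5 280 nan 285 219.0 290 220.5 295 221.5 300 222.5 305 223.0 <stdin>:8: RuntimeWarning: Mean of empty slice.
  ret = ret.dtype.type(ret / rcount)
```

{"method": "drive_tool", "body": {"deltas": [[[0, 0.4, -0.4], [0, -0.4, 2.2], 0], [[0, 0, 0], [4.0, 0, 0], 0], [[0, 0, 0], [4.0, 0, 0], 0], [[0, 0, 0], [2.5, 0, 0], 0], [[0, 0, 0], [0, 0, 0], 0], [[0, 0, 0], [0, 0, 0], 0]]}}

```text
clock: 11.67
tool_pos: [0.4888, -0.0266, 0.0943]
eef_rot: [0.033, 0.712, -0.042, 0.7]
contact_force: [-0.1, 0.7, 0.9]
opening: 0.007
```

{"method": "drive_tool", "body": {"deltas": [[[0, 0, 0], [0.6, 0, 0], 0], [[0, 0, 0], [0.5, 0, 0], 0], [[0, 0, 0], [0.3, 0, 0], 0], [[0, 0, 0], [0, 0, 0], 0], [[0, 0, 0], [0, 0, 0], 0]]}}

```text
clock: 12.08
tool_pos: [0.49, -0.0279, 0.0814]
eef_rot: [0.034, 0.71, -0.043, 0.702]
contact_force: [0.4, 2.1, 2.9]
opening: 0.005
```

{"method": "drive_tool", "body": {"deltas": [[[0, 0, 0], [0.2, 0, 0], 0], [[0, 0, 0], [0.1, 0, 0], 0], [[0, 0, 0], [0, 0, 0], 0]]}}

```text
clock: 12.33
tool_pos: [0.49, -0.028, 0.078]
eef_rot: [0.034, 0.711, -0.043, 0.702]
contact_force: [3.4, 2.1, 4.4]
opening: 0.007
```

{"method": "drive_tool", "body": {"deltas": [[[0, 0, 0], [0.2, 0, 0], 0], [[0, 0, 0], [0.1, 0, 0], 0], [[0, 0, 0], [0, 0, 0], 0]]}}

```text
clock: 12.58
tool_pos: [0.49, -0.0279, 0.0771]
eef_rot: [0.034, 0.71, -0.043, 0.702]
contact_force: [-1.1, 2.5, 27.4]
opening: 0.003
```

{"method": "drive_tool", "body": {"deltas": [[[0, 0, 0], [0.2, 0, 0], 0], [[0, 0, 0], [0.1, 0, 0], 0], [[0, 0, 0], [0, 0, 0], 0]]}}

```text
clock: 12.83
tool_pos: [0.4901, -0.0279, 0.0766]
eef_rot: [0.033, 0.709, -0.043, 0.703]
contact_force: [-5.4, 1.4, 55.8]
opening: 0.006
```

{"method": "drive_tool", "body": {"deltas": [[[0, 0, 0], [-0.6, 0, 0], 0], [[0, 0, 0], [0, 0, 0], 0], [[0, 0, 0], [0, 0, 0], 0], [[0, 0, 0], [0, 0, 0], 0]]}}

```text
clock: 13.17
tool_pos: [0.4896, -0.0283, 0.0779]
eef_rot: [0.034, 0.711, -0.043, 0.701]
contact_force: [3.6, 1.5, 4.9]
opening: 0.007
```

{"method": "drive_tool", "body": {"deltas": [[[0, 0, 0], [-0.2, 0, 0], 0], [[0, 0, 0], [0, 0, 0], 0], [[0, 0, 0], [0, 0, 0], 0]]}}

```text
clock: 13.42
tool_pos: [0.4887, -0.0286, 0.0794]
eef_rot: [0.034, 0.712, -0.043, 0.7]
contact_force: [2.0, 1.3, 4.1]
opening: 0.005
```

{"method": "drive_tool", "body": {"deltas": [[[0, 0, 0], [-0.2, 0, 0], 0], [[0, 0, 0], [0, 0, 0], 0], [[0, 0, 0], [0, 0, 0], 0]]}}

```text
clock: 13.67
tool_pos: [0.4883, -0.0288, 0.0814]
eef_rot: [0.034, 0.712, -0.043, 0.7]
contact_force: [1.3, 0.5, 2.7]
opening: 0.003
```

{"method": "drive_tool", "body": {"deltas": [[[0, 0, 0], [-0.3, 0, 0], 0], [[0, 0, 0], [0, 0, 0], 0], [[0, 0, 0], [0, 0, 0], 0]]}}

```text
clock: 13.92
tool_pos: [0.4876, -0.0291, 0.0843]
eef_rot: [0.034, 0.712, -0.044, 0.7]
contact_force: [0.0, -1.4, 0.1]
opening: 0.003
```

{"method": "drive_tool", "body": {"deltas": [[[0, 0, 0], [-0.3, 0, 0], 0], [[0, 0, 0], [0, 0, 0], 0], [[0, 0, 0], [0, 0, 0], 0]]}}

```text
clock: 14.17
tool_pos: [0.4886, -0.0286, 0.0876]
eef_rot: [0.034, 0.712, -0.043, 0.7]
contact_force: [-0.5, -0.5, 0.2]
opening: 0.005
```

The spring profile (4.9, 4.1, 2.7, 0 N over about 6 mm, then a hard stop) shows a full press and release. Now I clear the tester and check.

{"method": "drive_tool", "body": {"deltas": [[[0, 0, 0], [-3, 0, 0], 0], [[0, 0, 0], [-4, 0, 0], 0], [[0, 0, 0], [-4, 0, 0], 0], [[0, 0, 0], [-4, 0, 0], 0], [[0, 0, 0], [0, -4, 0], 0], [[0, 0, 0], [0, -4, 0], 0], [[0, 0, 0], [0, -4, 0], 0], [[0, 0, 0], [0, -4, 0], 0], [[0, 0, 0], [0, -4, 0], 0], [[0, 0, 0], [0, -4, 0], 0], [[0, 0, 0], [0, 0, 0], 0], [[0, 0, 0], [0, 0, 0], 0]]}}

```text
clock: 15.17
tool_pos: [0.4638, -0.268, 0.2402]
eef_rot: [0.036, 0.712, -0.046, 0.7]
contact_force: [0.0, 1.7, -0.4]
opening: 0.001
```

```bash
python3 - <<'E'
from h import *
goto()
for n in("side","scene"):grab(n,n+"6")
a=cv2.resize(cv2.imread("pics/side6.png")[140:300,240:370],(390,480),interpolation=cv2.INTER_CUBIC)
b=cv2.resize(cv2.imread("pics/scene6.png")[140:277,240:352],(390,480),interpolation=cv2.INTER_CUBIC)
cv2.imwrite("pics/m6.png",np.hstack([a,b]))
E
```

```text
t 15.1667 pos [ 0.4638 -0.268   0.2402] tester [-133.  -306.3  240.2] axes [[-0.017, 0.115, 0.993], [-0.012, 0.993, -0.115], [-1.0, -0.014, -0.016]] F [ 0.   1.7 -0.4] q [ 0.84  0.66 -0.7   1.82  0.56  0.88  1.33]
turn deg [-0.35 -0.91  0.82]
turn deg [179.64   1.28   1.43]
```

View pics/m6.png

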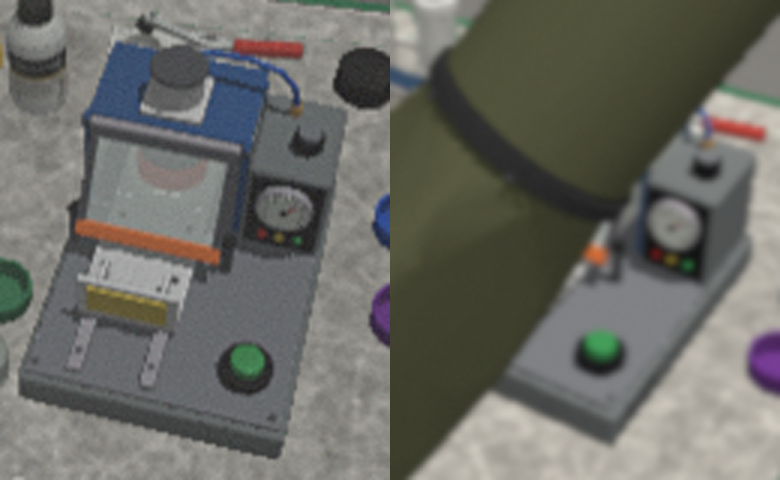

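The guard lies on its posts, the cap sits under the head, and the button is out. Handing in.

```bash
python3 - <<'E'
from h import *
for g in(0,.1,.3):
    t=g-np.radians(55);n=np.array([np.sin(t),0,np.cos(t)])*4
    print(g,proj("scene6",T2W(np.array([3-88*np.cos(t),-27,158+88*np.sin(t)])+n))[0].round(1))
print(r.finish_job())
E
```

```text
0 [302.3 211.4]
0.1 [301.4 211.1]
0.3 [299.7 209.9]
the job is handed in; nothing more can be done
None
```

I ran the leak test in order with closed fingertips and handed the job in at about 15 s; no verdict was reported.

- **Slide:** I pushed it until it stopped moving and the force rose to about 16 N. The pad then measured about 4 mm past its nominal home position, which I put down to calibration.
- **Guard:** I swung it down until it met a stiff stop at about 36 N. On the way the fingertip briefly hooked the inside of the orange strip (about 12 N), which I eased off.
- **Start button:** I pressed it through about 6 mm of spring travel to its stop (peak 56 N). On release the force fell smoothly to zero.

The last pictures show the slide in, the guard down on its posts, the cap visible under the head and the button out. The arm is clear of everything. Of the things standing around, only the grey and green caps can be seen, partly, in that last crop. Both are in place and nothing was touched that I know of.

Two checks were weak. The camera views can barely tell small guard angles apart, so "fully down" rests mainly on the hard stop. The scene camera's view was partly blocked by the arm.

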